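Unlatch and open the bottle lock-up

ROBOT

A 6-joint arm with a two-finger parallel gripper is mounted at the origin on a cart in front of the work surface, level with it; the furniture and walls round the work are solid. World frame = base frame: x ahead of the robot, y to its left, z up, the work surface at z = 0. Lengths are in mm, angles in degrees, forces in N, time in s.
With the tool pointing down it reaches from about 300 to 1000 mm from the base axis. Payload 5.1 kg.
Tool frame: the origin (TCP) lies between the finger pads; the fingertips stand 25 mm ahead of it and the grasp point (between the pads) lies 6 mm ahead of it (robot.tip_extent is the distance from the TCP to the fingertips, in mm); z points along the fingers, y is the line along which they close (so a half turn about z gives the same grasp; the last joint's range is limited). The gripper opens to 95 mm and grips with 3 to 60 N. Pads are 20 mm wide; open, the fingers measure 119 mm over their backs; the gripper's body (75 mm by 180 mm) begins 59 mm behind the grasp point.
Start: joints at [-69.076, 7.093, 94.555, -0, 78.352, -4.733], TCP at [281.407, -585.914, 212.356] pointing down, gripper open.
Joint ranges: [-149.61, 149.61], [-58.7, 133.49], [1.44, 155.28], [-77.14, 257.14], [18.33, 153.61], [-166.67, 166.67]. Speed limits (degrees/s): [147.25, 147.25, 180, 180, 180, 180].

INTERFACE

Orientations are given as [roll, pitch, yaw] about the fixed x, y, z axes, in that order (R = Rz(yaw) Ry(pitch) Rx(roll)).
In Python, from rig import get_state, imaging, robot gives the robot as it stands. The module is installed in compiled form; this text tells all that it offers.
- The arm moves only by the tool play_rows, never from a script. Its argument "commands" is one flat list of numbers, 6 for each row, row after row: the shift along the tool's x, y, z in mm, then the turn, a rotation vector about the tool's x, y, z in degrees. A call has 1 to 20 rows; each row is the pose to reach, as a shift and turn from the pose commanded when the call began, along the tool's axes at that moment; what a row does not reach only later rows make up. A row lasts 1/10 s, in which the tool goes at most 50 mm and 8.59 degrees, less where a joint would pass 70% of its speed; a pose out of reach is approached as far as the arm can. A call with a gripper value outside its range is refused whole. "claw" is the gripper's target within -1 to 1 (shut at 1, half-way at 0, fully open at -1), set as the call begins (left out, the last holds). The fingers move at their own pace and stop on an object; "squeeze" is the grip in N (left out, the last holds). Time passes only in rows, so rows that repeat a pose let the fingers close. It gives the time, the measured TCP pose, the force, the opening and the grip force at its end, in the units of the state.
- get_state(): the state, without advancing time (a new reading comes with each control period).
- imaging.capture(name): name is "scene" or "side" or "wrist"; returns (picture, depth): 400x640x3 uint8, red, green, blue; 400x640 float32, mm along the optical axis (not along the pixel's ray), 0 where there is no reading.
- imaging.camera_info(name): a dict with "camera_matrix" (3x3 intrinsics, pixels), "dist" ([k1, k2, p1, p2, k3] as OpenCV has them; the pictures are not rectified), "R" (3x3) and "t" (3): a world point X has camera coordinates R X + t; the wrist camera has in their place "mount" (4x4, takes a point from camera to tool coordinates, whose origin is the TCP and whose axes are the flange's). Camera axes: x right, y down, z forward; pixel columns grow to the right and rows downward; lengths in mm; the calibration is good to about 2 mm. A picture is of the moment at which its call begins: read the wrist's pose just before it. camera_info takes no time and is no camera call.
- robot.job_done(): hands the job in; it is judged then, once.
The state is a dict: "t": time; "q": joint angles; "joint_velocities": joint speeds; "effort": joint torques, N m; "position": TCP position; "eef_rot": TCP orientation; "ft_force": force on the tool from outside, world axes, zero at the start; "torque": the same for the moment, N m; "grip_width": finger opening in mm; "grip_force": force on a finger pad.
Only numpy, scipy, OpenCV 4.12 (cv2) and the standard library are available. Lean on these libraries where they do the work, as an engineer would, in place of code of your own. Each camera call takes 0.05 s, during which the arm holds its last target. There are 200 camera calls.

TASK

Open the little bottle lock-up: press its thumb plate to lift the latch bar out of the catch, swing the gate towards you until it stands wide open, and leave it standing so. Go by feel and gently, without forcing the latch or flinging the gate, and do not disturb the things standing around, on and in the lock-up.

Things in the scene. Friction and masses are not known exactly. Their poses are not given: they have to be found in the camera images.
- lockup: Low grey steel bottle cabinet fixed to the worktop, 140 deep (x) x 300 wide (y) x 124 mm high, clear roof. Origin: centre of its underside; x points to its back, so its barred gate is on the -x side, facing the robot; y points to the hinge side. Gate's plane at x = -70 mm; vertical hinge axis at x = -70, y = +135 mm.
- gate (a joint): Gate angle, rad: 0 shut; grows as the free end swings towards the robot (clockwise from above), stop at 1.8. The hinge is a little stiff (about 0.12 N m): the gate stays where it is left.
- gate_leaf: Barred gate with the latch on it, 240 mm wide, 10 mm thick, its top edge 118 mm above the worktop. Origin on the hinge axis at worktop level; -y runs along the gate to its free end, -x is its front (the robot's side when shut). More than 18 N on the gate or its latch bends the latch.
- latch_pivot (a point): Pivot of the two-armed latch lever, 26 mm in front of the gate, 190 mm from the hinge. The steel bar (6 mm thick, 8 mm high, with a dark round weight) runs 85 mm past it, beyond the gate's free end, and rests in the catch. The other arm runs 65 mm towards the hinge and carries an upright stem with the thumb plate: pressing that down lifts the bar about as much, against 2 to 5 N.
- catch_seat (a point): Where the bar rests in the catch, a fixed steel bracket on the post. In front of the bar is a lip 9 mm high; above it a rubber-lined hood. The bar is over the lip after about 9 mm of press at the thumb plate and meets the hood after about 10.5 mm, felt as a firm stop. From 0.1 rad of gate swing on, the bar is free of lip and hood.
- thumb_spot (a point): Point on the gate, at the height of its top edge, straight below the middle of the thumb plate, a steel channel 54 mm long along the gate, 32 mm wide inside, with 8 mm lips on both long sides to carry fingertips along. Its face rests 8 to 32 mm above this point, set differently each time and not measured: find it by touch. Pressed down, it also moves 5 to 9 mm towards the hinge.
- beaker: Empty glass beaker, 63 mm wide, 85 mm high, a bystander; origin: centre of its underside.
- small_bottle: Capped white bottle, 46 mm wide, 95 mm high, a bystander; origin: centre of its underside.
- tubes: Microtube rack, 66 x 105 x 34 mm, a bystander; origin: centre of its underside.
- white_tape: Small white tape roll, 48 mm wide, 19 mm high, a bystander; origin: centre of its underside.
- timer: Flat lab timer, 68 x 68 x 21 mm, a bystander; origin: centre of its underside.
- petri: Petri dish, 89 mm wide, 15 mm high, lying on the lock-up's roof, a bystander; origin: centre of its underside.
- bottle_in_a: Capped bottle, 50 mm wide, 103 mm high, inside the lock-up, a bystander; origin: centre of its underside.
- bottle_in_b: Capped bottle, 41 mm wide, 90 mm high, inside the lock-up, a bystander; origin: centre of its underside.

How it is judged (in metres and radians):
On the way:
1. with the fingers still at the thumb plate, the gate has come out of the catch (0.1 rad) (value of joint gate above 0.1 rad and horizontal distance between the grasp point and thumb_spot below 0.06 m), for 0.05 s.
At the end, for the whole second after the job is handed in: The gate stands open by at least 1.2 rad (about 70 degrees) and is at rest (value of joint gate above 1.2 rad and velocity of joint gate between -0.05 and 0.05 rad/s); the robot touches nothing.
It fails at once if the robot presses or pulls the gate or its latch with more than 18 N (contact force between any of the fingers, the arm and gate_leaf above 18 N).
It fails at once if the gate is flung (faster than 2 rad/s) (velocity of joint gate above 2 rad/s or velocity of joint gate below -2 rad/s).
It fails at once if a bystander is moved by more than 20 mm (distance of any of beaker, small_bottle, tubes, white_tape, timer, petri, bottle_in_a, bottle_in_b from where it was at the start of the episode above 0.02 m).
It also fails if it takes over 58 s, if anything falls off the work surface, if the arm or the gripper's body presses on something with over 40 N, if the wrist force passes 120 N, or if a joint passes its speed limit or range.

## Working session

There is one attempt and no reset: what is moved stays moved. The work goes in short steps, Python scripts to look and compute and a tool call to move; the robot and the scene stay as the last step left them, time stands still between calls to the robot, and variables do not carry over. Pictures are saved under pics/ and viewed, at most 10 in all, crops included, and the job is handed in when it is done.

Besides the shell and the picture viewer there is one more tool, called as name(argument=value, ...) on one line, values as JSON. play_rows: Moves the arm, as the interface text tells. Its arguments: {"type":"object","properties":{"commands":{"type":"array"},"claw":{"type":"number"},"squeeze":{"type":"number"}},"required":["commands"]}

```bash
mkdir -p pics
python3 - <<'E'
from rig import get_state, imaging, robot
import cv2,numpy as np
for n in("scene","side"):
    p,d=imaging.capture(n); cv2.imwrite(f"pics/{n}0.png",p[:,:,::-1]); np.save(f"pics/{n}0.npy",d)
    i=imaging.camera_info(n); print(n,{k:np.round(v,3).tolist() for k,v in i.items() if k in("camera_matrix","dist","R","t")})
s=get_state();print(s)
E
```

```text
scene {'camera_matrix': [[446.726, 0.0, 324.163], [0.0, 446.726, 198.238], [0.0, 0.0, 1.0]], 'dist': [-0.077, 0.0, 0.0, 0.0, 0.0], 'R': [[-0.693, -0.721, 0.012], [-0.543, 0.511, -0.666], [0.474, -0.468, -0.746]], 't': [375.991, 345.156, 1039.109]}
side {'camera_matrix': [[394.721, 0.0, 315.251], [0.0, 394.721, 203.106], [0.0, 0.0, 1.0]], 'dist': [0.005, 0.0, 0.0, 0.0, 0.0], 'R': [[-0.968, -0.251, 0.003], [-0.201, 0.769, -0.607], [0.15, -0.588, -0.795]], 't': [531.815, 185.339, 1208.817]}
{'t': 0.1, 'q': array([-6.90748458e+01,  7.13097883e+00,  9.46274298e+01,  1.91306265e-03,
        7.83525530e+01, -4.73252966e+00]), 'joint_velocities': array([ 0.01257044,  0.03849894, -0.25732316, -0.06672692, -0.04780201,
        0.0129611 ]), 'effort': array([ 5.54826820e-04, -4.18880296e+01, -3.61096716e+01,  7.76214385e-02,
        4.61176224e-02, -7.60209423e-05]), 'position': array([ 281.21438552, -585.35391302,  211.18411312]), 'eef_rot': array([-1.79889571e+02, -1.10213461e-02,  2.56572852e+01]), 'ft_force': array([ 0.33228614,  0.41762125, -0.07727756]), 'torque': array([0.02509884, 0.00710567, 0.03120502]), 'grip_force': 0.0, 'grip_width': 94.64259401169919}
```

View pics/scene0.png

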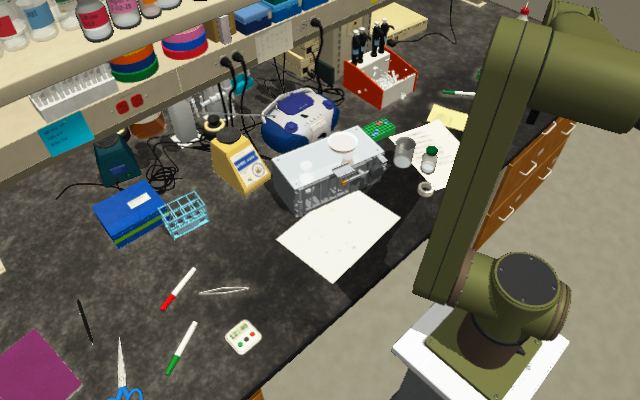

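View pics/side0.png

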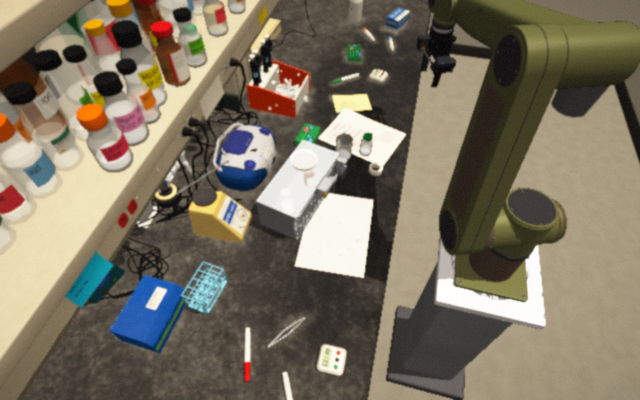

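Scene: the lock-up's roof is at about (330,158), its gate faces lower right, with the catch end near (385,170) beside beaker (404,152), bottle (430,158) and tape (426,188). Next, a point cloud of it and an enlarged crop.

```bash
cat > h.py <<'E'
from rig import get_state, imaging, robot
import cv2,numpy as np
def cloud(n,d,p=None):
    i=imaging.camera_info(n);K=np.array(i["camera_matrix"]);D=np.array(i["dist"])
    h,w=d.shape;u,v=np.meshgrid(np.arange(w),np.arange(h))
    uv=np.stack([u,v],-1).reshape(-1,1,2).astype(np.float64)
    n2=cv2.undistortPoints(uv,K,D).reshape(h,w,2)
    c=np.dstack([n2,np.ones((h,w))])*d[...,None]
    if "R" in i: return (c-np.array(i["t"]))@np.array(i["R"])
    from scipy.spatial.transform import Rotation as R
    M=np.array(i["mount"]);c=c@M[:3,:3].T+M[:3,3]
    pos,rot=p
    return c@R.from_euler("xyz",rot,degrees=True).as_matrix().T+pos
E
python3 - <<'E'
from h import *
for n in("scene","side"):
    d=np.load(f"pics/{n}0.npy");X=cloud(n,d);i=imaging.camera_info(n);print(n,-np.array(i["R"]).T@i["t"])
    z=X[...,2]; box={"scene":(120,215,260,400),"side":(135,240,250,345)}[n]
    m=np.zeros(d.shape,bool);m[box[0]:box[1],box[2]:box[3]]=1
    m&=(abs(z-122)<7)&(d>0)
    P=X[m][:,:2].astype(np.float32);print(len(P))
    k,l=cv2.connectedComponents(m.astype(np.uint8));
    b=max(range(1,k),key=lambda j:(l==j).sum());Q=X[l==b];print("roof",len(Q),np.median(Q[:,2]),cv2.minAreaRect(Q[:,:2].astype(np.float32)),cv2.boxPoints(cv2.minAreaRect(Q[:,:2].astype(np.float32))))
p=cv2.imread("pics/scene0.png")[120:220,260:450];cv2.imwrite("pics/c1.png",cv2.resize(p,None,fx=4.2,fy=4.2,interpolation=cv2.INTER_CUBIC))
d=np.load("pics/scene0.npy");X=cloud("scene",d)
for u,v in[(404,152),(404,140),(430,158),(426,188),(342,142),(345,182),(340,185),(379,130),(410,148)]:print(u,v,np.round(X[v,u]))
E
```

```text
scene [ -44.44310281  581.22038557 1000.22862368]
3493
roof 3145 123.21525163740517 ((608.4864501953125, -92.14653015136719), (303.37420654296875, 181.82957458496094), 77.64216613769531) [[ 487.21463  -220.86179 ]
 [ 664.8312   -259.7763  ]
 [ 729.7583     36.568726]
 [ 552.1417     75.483246]]
side [ 370.68002079  701.97740529 1071.55981289]
3240
roof 2849 122.98416467115246 ((610.4381713867188, -90.80863952636719), (305.1170654296875, 172.00564575195312), 77.22498321533203) [[ 492.83002  -220.5735  ]
 [ 660.5778   -258.60797 ]
 [ 728.0463     38.956223]
 [ 560.2985     76.99069 ]]
404 152 [ 514. -314.   72.]
404 140 [ 547. -353.   78.]
430 158 [ 445. -357.   67.]
426 188 [ 406. -306.   -0.]
342 142 [ 629. -153.  136.]
345 182 [527. -63. 108.]
340 185 [ 595. -118.    3.]
379 130 [ 670. -381.   28.]
410 148 [ 529. -369.   46.]
```

View pics/c1.png

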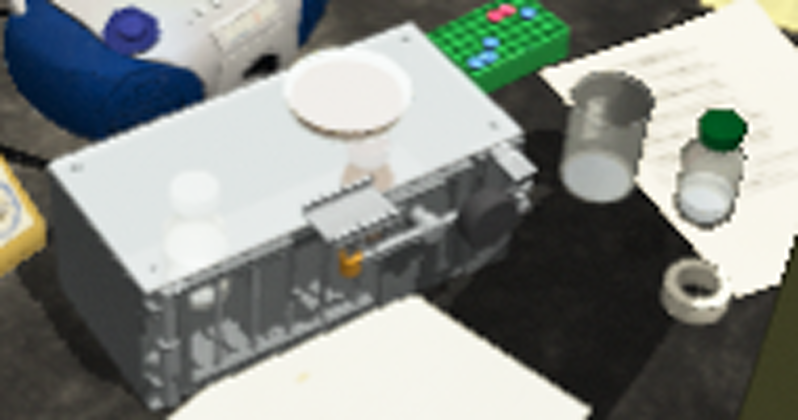

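The crop shows the thumb plate at crop (350,208), i.e. scene pixel (343,169). The latch bar runs right to the weight at (377,170), and the petri dish lies on the roof at (343,142). I'll work in the lock-up frame now.

Run:
```python
from h import *
for n,box in(("scene",(120,225,260,400)),("side",(135,240,250,345))):
    d=np.load(f"pics/{n}0.npy");X=cloud(n,d);z=X[...,2]
    a=np.radians(-12.4);ex=np.array([np.cos(a),np.sin(a)]);ey=np.array([-np.sin(a),np.cos(a)])
    L=np.dstack([(X[...,:2]-[627,-95])@ex,(X[...,:2]-[627,-95])@ey])
    m=np.zeros(d.shape,bool);m[box[0]:box[1],box[2]:box[3]]=1
    r=m&(abs(z-123)<4)&(abs(L[...,1])<170)
    lx=L[...,0][r];ly=L[...,1][r]
    for y0 in range(-140,150,40):
        s=abs(ly-y0)<15;print(n,y0,np.percentile(lx[s],[1,50,99]).round())
    for x0 in(-50,-20,20,50):
        s=abs(lx-x0)<12;print(n,x0,np.percentile(ly[s],[1,99]).round())
    pl=m&(abs(L[...,0]+96)<24)&(abs(L[...,1]-10)<60)&(z>112)&(z<160)
    print("plate",pl.sum(),np.c_[L[pl],z[pl]].min(0),np.c_[L[pl],z[pl]].max(0),np.median(np.c_[L[pl],z[pl]],0))
    if n=="scene":
        for u,v in[(343,169),(338,171),(350,167),(345,172),(378,170),(242,337),(404,153),(404,142),(425,187)]:print(u,v,X[v,u].round(),L[v,u].round())
```

```text
scene -140 [-105.  -10.   66.]
scene -100 [-109.  -36.   67.]
scene -60 [-76. -50. -23.]
scene -20 [-65.   3. 177.]
scene 20 [-69.  15. 196.]
scene 60 [-70.   1. 218.]
scene 100 [-70.  -3.  68.]
scene 140 [-72.  -7.  68.]
scene -50 [-146.  148.]
scene -20 [-147.  148.]
scene 20 [-148.  149.]
scene 50 [-149.  148.]
plate 292 [-117.11210546  -49.79579755  112.09057676] [-72.07869577  69.72032203 155.53727507] [-90.5728879   12.78775176 144.86853358]
343 169 [543. -69. 143.] [-88.   7.]
338 171 [545. -52. 145.] [-89.  24.]
350 167 [534. -88. 144.] [-92. -13.]
345 172 [529. -63. 145.] [-102.   10.]
378 170 [ 493. -163.  112.] [-116.  -95.]
242 337 [399. 403.  18.] [-329.  437.]
404 153 [ 514. -314.   69.] [ -64. -238.]
404 142 [ 548. -357.   66.] [ -21. -273.]
425 187 [ 410. -306.    1.] [-166. -252.]
side -140 [-92.  -8.  67.]
side -100 [-103.  -27.  215.]
side -60 [-72. -32. 216.]
side -20 [-65.  16. 197.]
side 20 [-68.   5. 174.]
side 60 [-71.  -4.  67.]
side 100 [-72.  -4.  67.]
side 140 [-69.  -3.  67.]
side -50 [-143.  151.]
side -20 [-146.  149.]
side 20 [-146.  150.]
side 50 [-145.  150.]
plate 224 [-116.55306087  -48.40610953  112.19181849] [-72.01015963  67.4950134  155.18004929] [-92.3038558   15.89474465 144.26936799]
```

play_rows(commands=[13,-10,-10,0,0,-4,40,-31,-25,0,0,-12,67,-53,-40,0,0,-20,94,-74,-48,0,0,-28,120,-96,-48,0,0,-36,147,-117,-48,0,0,-44,174,-138,-48,0,0,-52,201,-159,-48,0,0,-60,228,-181,-48,0,0,-68,255,-202,-48,0,0,-76,281,-223,-48,0,0,-84,308,-244,-48,0,0,-92,335,-266,-48,0,0,-100,362,-287,-48,0,0,-108,388,-308,-48,0,0,-116,415,-329,-48,0,0,-124,440,-349,-48,0,0,-132,452,-358,-48,0,0,-138,455,-361,-48,0,0,-142,455,-361,-48,0,0,-142], claw=1, squeeze=10)

```text
t: 2.1
position: [535.2, -62.6, 259.7]
eef_rot: [180.0, -0.1, 167.7]
ft_force: [0.5, 0.4, -0.9]
grip_width: 0.6
grip_force: 0.0
```

Run:
```python
from h import *
s=get_state();print(s["t"],s["position"],s["eef_rot"],s["grip_width"],s["ft_force"],s["q"])
p,d=imaging.capture("wrist");cv2.imwrite("pics/w1.png",p[:,:,::-1]);np.save("pics/w1.npy",d)
X=cloud("wrist",d,(s["position"],s["eef_rot"]));np.save("pics/w1x.npy",X)
a=np.radians(-12.4);ex=np.array([np.cos(a),np.sin(a)]);ey=np.array([-np.sin(a),np.cos(a)])
L=np.dstack([(X[...,:2]-[627,-94.5])@ex,(X[...,:2]-[627,-94.5])@ey,X[...,2]])
pl=(d>0)&(abs(L[...,0]+96)<30)&(abs(L[...,1]-10)<50)&(L[...,2]>129)&(L[...,2]<165)
print(pl.sum(),np.percentile(L[pl],[1,10,50,90,99],axis=0).round(1) if pl.any() else "")
```

```text
2.1 [535.16051281 -62.63974509 259.70114619] [ 1.79996341e+02 -6.49655265e-02  1.67733940e+02] 0.6406329340413663 [ 0.49083043  0.35954006 -0.90422403] [-1.23870405e+01 -8.51130306e+00  1.05477933e+02  3.54736962e-03
  8.30983434e+01 -9.01214067e+01]
2310 [[-115.   -17.6  143.6]
 [-113.1  -12.7  144.8]
 [ -95.7    8.6  145.9]
 [ -79.8   29.9  153.2]
 [ -77.2   34.8  154.5]]
```

View pics/w1.png

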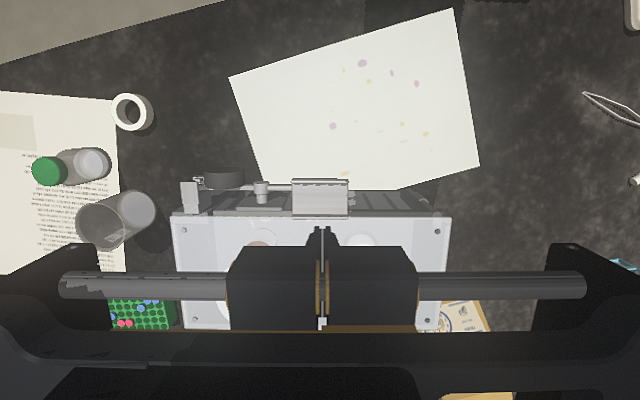

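The wrist view shows the thumb plate at (320,198), with its lips along the gate. Its centre is at about (-96, 8.6) in the lock-up frame and its face at z ≈ 146. The finger tips are above it, so I'll descend to just above the face.

play_rows(commands=[0,-1,8,0,0,0,0,-2,22,0,0,0,0,-3,36,0,0,0,-0.5,-3,50,0,0,0,-0.5,-3,62,0,0,0,-0.5,-3,71,0,0,0,-0.5,-3,78,0,0,0,-0.5,-3,82,0,0,0,-0.5,-3,84,0,0,0,-0.5,-3,84,0,0,0,-0.5,-3,84,0,0,0])

```text
t: 3.25
position: [535.4, -66.6, 177.0]
eef_rot: [180.0, 0.1, 167.7]
ft_force: [0.0, -0.2, 0.0]
grip_width: 0.5
grip_force: 0.0
```

play_rows(commands=[0,0,1,0,0,0,0,0,2,0,0,0,0,0,2,0,0,0])

```text
t: 3.55
position: [535.1, -66.5, 174.3]
eef_rot: [-180.0, 0.0, 167.7]
ft_force: [-0.4, -0.8, -0.3]
grip_width: 0.4
grip_force: 0.0
```

Feel for contact in 1 mm steps.

play_rows(commands=[0,0,1,0,0,0,0,0,1,0,0,0])

```text
t: 3.75
position: [535.0, -66.5, 173.2]
eef_rot: [-180.0, -0.0, 167.7]
ft_force: [0.8, -0.7, -0.1]
grip_width: 0.1
grip_force: 0.0
```

play_rows(commands=[0,0,1,0,0,0,0,0,1,0,0,0])

```text
t: 3.95
position: [535.0, -66.5, 172.2]
eef_rot: [180.0, -0.0, 167.7]
ft_force: [-0.2, -0.0, -0.5]
grip_width: 0.2
grip_force: 0.0
```

play_rows(commands=[0,0,1,0,0,0,0,0,1,0,0,0])

```text
t: 4.15
position: [535.0, -66.5, 171.2]
eef_rot: [180.0, -0.0, 167.7]
ft_force: [0.3, 0.4, 0.5]
grip_width: 0.5
grip_force: 0.0
```

play_rows(commands=[0,0,1,0,0,0,0,0,1,0,0,0])

```text
t: 4.35
position: [535.0, -66.5, 170.2]
eef_rot: [180.0, -0.0, 167.7]
ft_force: [0.3, 0.3, 0.6]
grip_width: 0.4
grip_force: 0.0
```

play_rows(commands=[0,0,1,0,0,0,0,0,1,0,0,0])

```text
t: 4.55
position: [535.0, -66.5, 169.2]
eef_rot: [180.0, -0.0, 167.7]
ft_force: [-0.9, -0.4, 0.6]
grip_width: 0.4
grip_force: 0.0
```

play_rows(commands=[0,0,1,0,0,0,0,0,1,0,0,0])

```text
t: 4.75
position: [535.0, -66.5, 168.2]
eef_rot: [-180.0, -0.0, 167.7]
ft_force: [-0.8, -0.0, -0.6]
grip_width: 0.6
grip_force: 0.0
```

play_rows(commands=[0,0,1,0,0,0,0,0,1,0,0,0])

```text
t: 4.95
position: [535.0, -66.5, 167.2]
eef_rot: [-180.0, -0.0, 167.7]
ft_force: [-0.7, -1.2, 0.1]
grip_width: 0.5
grip_force: 0.0
```

play_rows(commands=[0,0,1,0,0,0,0,0,1,0,0,0])

```text
t: 5.15
position: [535.0, -66.5, 166.2]
eef_rot: [-180.0, -0.0, 167.7]
ft_force: [-0.7, 0.6, -0.7]
grip_width: 0.5
grip_force: 0.0
```

play_rows(commands=[0,0,1,0,0,0,0,0,1,0,0,0])

```text
t: 5.35
position: [535.0, -66.5, 165.2]
eef_rot: [-180.0, -0.0, 167.7]
ft_force: [1.0, -0.4, 0.4]
grip_width: 0.2
grip_force: 0.0
```

Run:
```python
from h import *
s=get_state();print(robot.tip_extent,s["position"],s["ft_force"],s["torque"])
a=np.radians(-12.4);ex=np.array([np.cos(a),np.sin(a)]);ey=np.array([-np.sin(a),np.cos(a)])
d=np.load("pics/w1.npy");X=np.load("pics/w1x.npy")
L=np.dstack([(X[...,:2]-[627,-94.5])@ex,(X[...,:2]-[627,-94.5])@ey,X[...,2]])
for x0 in range(-120,-70,4):
    m=(d>0)&(abs(L[...,0]-x0)<2)&(abs(L[...,1]-8)<20)&(L[...,2]>90);print(x0,np.percentile(L[...,2][m],[5,50,95]).round(1) if m.any() else 0)
p,d=imaging.capture("scene");c=p[140:200,310:400,::-1];cv2.imwrite("pics/c2.png",cv2.resize(c,None,fx=8,fy=8,interpolation=cv2.INTER_CUBIC))
```

```text
25.0 [535.00369311 -66.52604353 165.18742054] [ 0.97992297 -0.3587946   0.37109092] [ 0.12880173 -0.11879204 -0.01717411]
-120 [363.4 365.  388.4]
-116 [147.9 364.3 366.6]
-112 [145.4 153.4 154.4]
-108 [145.  282.1 311.3]
-104 [144.7 145.8 297.8]
-100 [144.5 145.6 298.6]
-96 [144.6 145.7 328.8]
-92 [144.4 145.8 328.8]
-88 [144.5 145.6 317.9]
-84 [144.5 145.8 146.8]
-80 [145.  149.1 154.3]
-76 [151.9 153.  154. ]
-72 0
```

View pics/c2.png

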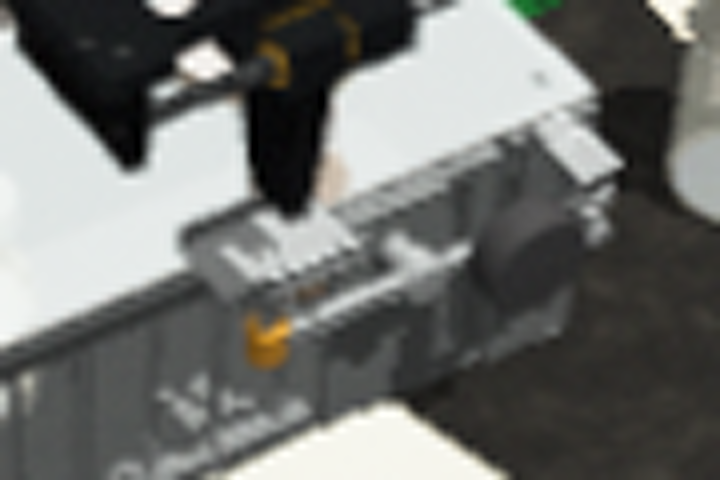

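Run:
```python
from h import *
a=np.radians(-12.4);ex=np.array([np.cos(a),np.sin(a)]);ey=np.array([-np.sin(a),np.cos(a)])
def f(n,d):
    X=cloud(n,d);L=np.dstack([(X[...,:2]-[627,-94.5])@ex,(X[...,:2]-[627,-94.5])@ey,X[...,2]])
    m=(d>0)&(abs(L[...,0]+92)<26)&(L[...,1]>14)&(L[...,1]<50)&(L[...,2]>128)&(L[...,2]<160)
    w=(d>0)&(abs(L[...,0]+105)<30)&(abs(L[...,1]+100)<25)&(L[...,2]>70)&(L[...,2]<116)
    print(n,m.sum(),np.percentile(L[m],[2,25,50,75,98],axis=0).round(1).tolist(),"weight",w.sum(),L[w].mean(0).round(1),L[w].max(0))
for n in("scene","side"):
    f(n,np.load(f"pics/{n}0.npy"));p,d=imaging.capture(n);f(n,d)
    # finger tip
    X=cloud(n,d);L=np.dstack([(X[...,:2]-[627,-94.5])@ex,(X[...,:2]-[627,-94.5])@ey,X[...,2]])
    m=(d>0)&(L[...,2]>156)&(L[...,2]<180)&(abs(L[...,0]+96)<35)&(abs(L[...,1]-8)<35)
    print("finger",m.sum(),L[m].mean(0).round(1),L[m].min(0).round(1),L[m].max(0).round(1))
    m2=m=(d>0)&(p.max(2)<60)&(L[...,2]>120)&(L[...,2]<170)&(abs(L[...,0]+96)<25)&(abs(L[...,1]-8)<25)
    print("dark",m.sum(),L[m].min(0).round(1),L[m].max(0).round(1))
```

```text
scene 110 [[-116.8, 14.5, 140.7], [-111.7, 19.6, 143.6], [-94.3, 26.1, 145.2], [-82.4, 32.1, 148.9], [-78.0, 36.8, 154.8]] weight 193 [-102.5  -96.2  101.7] [-75.09399512 -75.11108437 115.99722475]
scene 109 [[-116.0, 14.8, 141.6], [-112.2, 19.9, 143.7], [-94.7, 26.7, 145.3], [-83.2, 31.7, 147.8], [-77.0, 36.8, 154.3]] weight 187 [-103.4  -95.5  101.6] [-75.03548882 -75.12595771 115.99331768]
finger 17 [-103.    10.5  173.6] [-109.8    4.9  168.8] [-90.2  15.4 179. ]
dark 3 [-102.7    3.2  151.6] [-81.3  11.2 168.8]
side 91 [[-115.8, 14.4, 140.8], [-106.4, 20.8, 143.0], [-96.3, 26.8, 144.7], [-85.4, 33.4, 146.7], [-79.2, 38.4, 153.8]] weight 113 [-97.5 -97.5 101.7] [-75.17559595 -75.05462648 115.98092874]
side 86 [[-115.6, 15.4, 140.4], [-105.9, 21.3, 142.8], [-95.6, 27.9, 144.6], [-85.2, 34.0, 146.6], [-78.0, 37.9, 153.1]] weight 99 [-100.5  -97.1  101.1] [-75.19951291 -75.11274827 115.88418221]
finger 12 [-106.1   12.   174.5] [-110.     3.7  166.9] [-99.9  16.1 179.4]Traceback (most recent call last):
  File "<stdin>", line 15, in <module>
    return umr_minimum(a, axis, None, out, keepdims, initial, where)
ValueError: zero-size array to reduction operation minimum which has no identity
```

play_rows(commands=[0,0,1,0,0,0,0,0,1,0,0,0])

```text
t: 5.7
position: [535.0, -66.5, 164.2]
eef_rot: [180.0, -0.0, 167.7]
ft_force: [-0.2, 0.4, -0.1]
grip_width: 0.6
grip_force: 0.0
```

play_rows(commands=[0,0,1,0,0,0,0,0,1,0,0,0])

```text
t: 5.9
position: [535.0, -66.5, 163.2]
eef_rot: [-180.0, -0.0, 167.7]
ft_force: [-0.3, -0.4, -0.1]
grip_width: 0.3
grip_force: 0.0
```

play_rows(commands=[0,0,1,0,0,0,0,0,1,0,0,0])

```text
t: 6.1
position: [535.0, -66.5, 162.2]
eef_rot: [180.0, -0.0, 167.7]
ft_force: [0.5, -0.7, 0.1]
grip_width: 0.3
grip_force: 0.0
```

play_rows(commands=[0,0,1,0,0,0,0,0,1,0,0,0])

```text
t: 6.3
position: [535.0, -66.5, 161.1]
eef_rot: [180.0, -0.0, 167.7]
ft_force: [0.9, -0.3, 0.0]
grip_width: 0.6
grip_force: 0.0
```

Run:
```python
from h import *
p,d=imaging.capture("wrist");a=p[60:330,180:460,::-1];a=cv2.resize(a,(400,386))
q,_=imaging.capture("side");b=cv2.resize(q[140:220,280:360,::-1],(386,386),interpolation=cv2.INTER_CUBIC)
cv2.imwrite("pics/w2.png",np.hstack([a,b]))
```

```text
(no output)
```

View pics/w2.png

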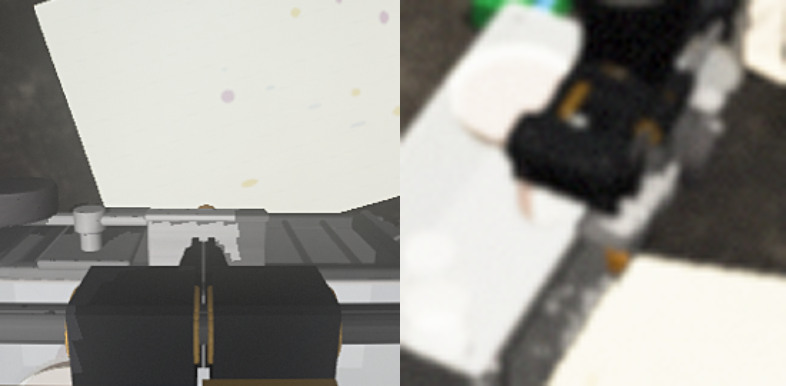

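Run:
```python
from h import *
a=np.radians(-12.4);ex=np.array([np.cos(a),np.sin(a)]);ey=np.array([-np.sin(a),np.cos(a)])
s=get_state();p,d=imaging.capture("wrist")
X=cloud("wrist",d,(s["position"],s["eef_rot"]))
L=np.dstack([(X[...,:2]-[627,-94.5])@ex,(X[...,:2]-[627,-94.5])@ey,X[...,2]])
print(s["position"],s["ft_force"],s["effort"])
for v in range(200,262,5): print(v,[ (L[v,u].round().astype(int).tolist(),int(p[v,u].mean())) for u in(290,305,322,340,355)])
i=imaging.camera_info("wrist");M=np.linalg.inv(i["mount"])
pts=np.array([[0,0,25.],[10,12,25],[10,-12,25],[-10,0,25],[0,0,0]])
c=pts@M[:3,:3].T+M[:3,3];print(cv2.projectPoints(c,np.zeros(3),np.zeros(3),i["camera_matrix"],np.array(i["dist"]))[0].reshape(-1,2).round())
```

```text
[535.04778211 -66.53309803 161.30638512] [ 0.03155604 -0.6556618  -0.20853625] [-3.99902292e-04 -3.09969449e+01 -3.48853219e+01 -3.50048218e-02
  8.29532230e-02  3.66809388e-05]
200 [([-81, -28, 1], 227), ([-81, -11, 2], 226), ([-81, 8, 2], 228), ([-81, 28, 1], 227), ([-80, 45, 0], 227)]
205 [([-75, -28, 3], 239), ([-75, -11, 2], 239), ([-103, 8, 99], 109), ([-75, 28, 3], 237), ([-75, 45, 2], 242)]
210 [([-114, -12, 152], 177), ([-115, -3, 154], 175), ([-115, 8, 153], 170), ([-115, 19, 152], 164), ([-114, 28, 152], 106)]
215 [([-109, -13, 145], 126), ([-109, -3, 146], 120), ([-109, 8, 146], 121), ([-109, 19, 146], 120), ([-109, 29, 145], 127)]
220 [([-106, -13, 145], 198), ([-106, -3, 145], 196), ([-106, 8, 146], 196), ([-106, 19, 146], 194), ([-106, 29, 145], 126)]
225 [([-102, -13, 145], 194), ([-102, -3, 145], 194), ([-102, 8, 146], 191), ([-102, 19, 146], 192), ([-102, 29, 146], 126)]
230 [([-99, -13, 147], 190), ([-99, -3, 146], 189), ([-107, 8, 168], 92), ([-99, 19, 146], 185), ([-99, 29, 145], 123)]
235 [([-95, -13, 146], 193), ([-95, -3, 146], 193), ([-107, 8, 174], 95), ([-96, 19, 146], 191), ([-95, 29, 146], 125)]
240 [([-92, -13, 145], 193), ([-92, -3, 146], 200), ([-106, 8, 181], 94), ([-92, 20, 145], 119), ([-92, 29, 145], 119)]
245 [([-88, -13, 145], 204), ([-108, -1, 192], 113), ([-107, 8, 189], 94), ([-88, 20, 146], 111), ([-88, 29, 145], 124)]
250 [([-132, -2, 252], 54), ([-131, 3, 249], 53), ([-107, 8, 195], 91), ([-132, 13, 251], 53), ([-131, 18, 250], 55)]
255 [([-132, -1, 254], 50), ([-131, 3, 253], 52), ([-106, 8, 198], 88), ([-132, 13, 254], 52), ([-132, 17, 254], 53)]
260 [([-131, -1, 256], 49), ([-132, 3, 257], 52), ([-104, 8, 199], 62), ([-169, 8, 334], 47), ([-131, 17, 257], 48)]
[[322. 229.]
 [340. 215.]
 [304. 215.]
 [322. 243.]
 [322. 244.]]
```

The wrist view shows the finger tips at about (322,229), still clear of the plate: their lowest visible part is well above the face at z 146. So I carry on down, feeling.

play_rows(commands=[0,0,1,0,0,0,0,0,2,0,0,0,0,0,2,0,0,0])

```text
t: 6.75
position: [535.0, -66.5, 159.1]
eef_rot: [-180.0, -0.0, 167.7]
ft_force: [-0.7, -0.7, -0.1]
grip_width: 0.2
grip_force: 0.0
```

play_rows(commands=[0,0,1,0,0,0,0,0,2,0,0,0,0,0,2,0,0,0])

```text
t: 7.05
position: [535.0, -66.5, 157.1]
eef_rot: [-180.0, -0.0, 167.7]
ft_force: [-0.3, 0.3, 1.2]
grip_width: 0.8
grip_force: 0.0
```

play_rows(commands=[0,0,1,0,0,0,0,0,2,0,0,0,0,0,2,0,0,0])

```text
t: 7.35
position: [535.0, -66.5, 155.1]
eef_rot: [180.0, -0.0, 167.7]
ft_force: [-0.5, -0.4, 0.3]
grip_width: 0.5
grip_force: 0.0
```

play_rows(commands=[0,0,1,0,0,0,0,0,2,0,0,0,0,0,2,0,0,0])

```text
t: 7.65
position: [535.0, -66.5, 153.1]
eef_rot: [-180.0, -0.0, 167.7]
ft_force: [1.4, -0.9, -0.5]
grip_width: 0.5
grip_force: 0.0
```

play_rows(commands=[0,0,1,0,0,0,0,0,2,0,0,0,0,0,2,0,0,0])

```text
t: 7.95
position: [535.0, -66.5, 151.1]
eef_rot: [180.0, -0.0, 167.7]
ft_force: [-1.4, -0.8, 0.0]
grip_width: 1.0
grip_force: 0.0
```

Run:
```python
from h import *
a=np.radians(-12.4);ex=np.array([np.cos(a),np.sin(a)]);ey=np.array([-np.sin(a),np.cos(a)])
s=get_state();p,d=imaging.capture("wrist")
X=cloud("wrist",d,(s["position"],s["eef_rot"]))
L=np.dstack([(X[...,:2]-[627,-94.5])@ex,(X[...,:2]-[627,-94.5])@ey,X[...,2]])
print(s["position"],s["ft_force"])
for v in range(205,262,4): print(v,[ L[v,u].round().astype(int).tolist() for u in(275,290,305,314,322,330,340,355,370)])
a=p[170:290,220:420,::-1];cv2.imwrite("pics/w3.png",cv2.resize(a,None,fx=4,fy=4,interpolation=cv2.INTER_CUBIC))
```

```text
[534.96233333 -66.52421854 151.11607603] [-1.36116508 -0.82411889  0.00609936]
205 [[-78, -43, 2], [-78, -27, 2], [-78, -11, 2], [-78, -1, 2], [-78, 8, 1], [-78, 16, 1], [-79, 27, 3], [-78, 43, 1], [-78, 60, 2]]
209 [[-79, -41, 21], [-74, -27, 2], [-74, -11, 3], [-74, -1, 2], [-103, 8, 100], [-101, 14, 95], [-74, 27, 2], [-74, 44, 2], [-74, 60, 2]]
213 [[-99, -29, 97], [-115, -11, 150], [-115, -2, 150], [-115, 3, 150], [-115, 8, 150], [-115, 12, 149], [-115, 18, 149], [-115, 27, 150], [-75, 57, 21]]
217 [[-97, -28, 104], [-113, -11, 153], [-114, -2, 153], [-114, 3, 153], [-114, 8, 154], [-114, 12, 153], [-114, 18, 153], [-114, 27, 154], [-114, 36, 153]]
221 [[-94, -28, 104], [-109, -12, 146], [-108, -3, 145], [-108, 3, 145], [-109, 8, 146], [-108, 13, 145], [-108, 19, 145], [-108, 28, 145], [-67, 57, 22]]
225 [[-79, -33, 70], [-106, -12, 145], [-106, -3, 145], [-106, 3, 146], [-106, 8, 146], [-106, 13, 146], [-106, 19, 145], [-106, 28, 145], [-57, 60, 7]]
229 [[-78, -32, 78], [-103, -12, 145], [-104, -3, 146], [-109, 3, 160], [-107, 8, 156], [-103, 13, 145], [-103, 19, 144], [-103, 2
[... 541 characters left out ...]
, [-107, 8, 178], [-109, 12, 183], [-93, 19, 146], [-92, 28, 144], [-33, 61, 5]]
249 [[-132, -6, 240], [-132, -2, 239], [-132, 3, 239], [-132, 5, 239], [-107, 8, 184], [-132, 10, 240], [-131, 13, 239], [-132, 17, 241], [-132, 22, 239]]
253 [[-132, -6, 242], [-132, -1, 242], [-132, 3, 242], [-132, 5, 243], [-108, 8, 190], [-132, 10, 242], [-132, 13, 242], [-131, 17, 241], [-131, 22, 242]]
257 [[-131, -6, 244], [-132, -1, 245], [-132, 3, 245], [-132, 6, 246], [-105, 8, 190], [-131, 10, 244], [-132, 13, 245], [-132, 17, 246], [-132, 21, 245]]
261 [[-132, -5, 248], [-131, -1, 247], [-132, 3, 248], [-132, 6, 247], [-103, 8, 189], [-132, 10, 248], [-132, 13, 248], [-131, 17, 247], [-131, 21, 247]]
```

View pics/w3.png

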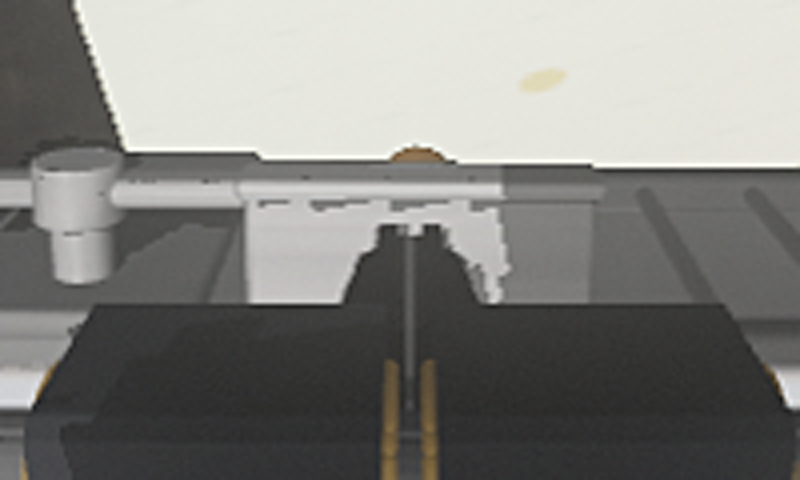

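The tips end at crop (410,228), inside the channel and still a few mm above the face (about z 154 against 146). So the closed fingertips reach only about as far as the TCP. Continuing by feel.

play_rows(commands=[0,0,1,0,0,0,0,0,2,0,0,0,0,0,3,0,0,0,0,0,4,0,0,0,0,0,4,0,0,0])

```text
t: 8.5
position: [535.0, -66.5, 147.1]
eef_rot: [-180.0, -0.0, 167.7]
ft_force: [-1.0, 0.0, 0.7]
grip_width: 0.5
grip_force: 0.0
```

play_rows(commands=[0,0,1,0,0,0,0,0,2,0,0,0,0,0,2,0,0,0])

```text
t: 8.8
position: [535.0, -66.5, 145.1]
eef_rot: [180.0, -0.0, 167.7]
ft_force: [-0.5, -0.9, 0.6]
grip_width: 0.6
grip_force: 0.0
```

play_rows(commands=[0,0,1,0,0,0,0,0,2,0,0,0,0,0,2,0,0,0])

```text
t: 9.1
position: [535.0, -66.5, 143.2]
eef_rot: [-180.0, -0.0, 167.7]
ft_force: [-0.3, 0.5, -0.4]
grip_width: 0.3
grip_force: 0.0
```

play_rows(commands=[0,0,1,0,0,0,0,0,1,0,0,0])

```text
t: 9.3
position: [535.2, -66.4, 142.6]
eef_rot: [180.0, 0.0, 167.7]
ft_force: [-1.3, 0.5, 1.8]
grip_width: 0.1
grip_force: 0.7
```

play_rows(commands=[0,0,1,0,0,0,0,0,1,0,0,0])

```text
t: 9.5
position: [535.4, -66.1, 141.8]
eef_rot: [179.9, 0.0, 167.7]
ft_force: [-0.2, 2.0, 2.4]
grip_width: 0.4
grip_force: 1.5
```

Contact at TCP z ≈ 142.9. Now press, following about 0.7 mm towards the hinge for each mm down.

play_rows(commands=[0,1,0.5,0,0,0,0,1.5,1,0,0,0,0,2,2,0,0,0,0,2,2,0,0,0])

```text
t: 9.9
position: [535.7, -64.4, 139.3]
eef_rot: [180.0, 0.0, 167.7]
ft_force: [-0.2, 2.1, 3.0]
grip_width: 0.8
grip_force: 1.3
```

play_rows(commands=[0,0.7,1,0,0,0,0,1.4,2,0,0,0,0,1.4,2,0,0,0])

```text
t: 10.2
position: [536.0, -63.1, 137.3]
eef_rot: [180.0, 0.0, 167.7]
ft_force: [1.2, 3.6, 2.4]
grip_width: 0.2
grip_force: 1.4
```

play_rows(commands=[0,0.7,1,0,0,0,0,1.4,2,0,0,0,0,1.4,2,0,0,0])

```text
t: 10.5
position: [536.2, -61.8, 135.2]
eef_rot: [180.0, 0.0, 167.7]
ft_force: [1.0, 1.9, 2.1]
grip_width: 0.3
grip_force: 1.3
```

play_rows(commands=[0,0.7,1,0,0,0,0,0.7,1,0,0,0])

```text
t: 10.7
position: [536.3, -61.2, 134.2]
eef_rot: [-180.0, 0.0, 167.7]
ft_force: [1.4, 1.3, 1.6]
grip_width: 0.3
grip_force: 1.1
```

play_rows(commands=[0,0.5,0.6,0,0,0,0,0.5,0.6,0,0,0])

```text
t: 10.9
position: [536.4, -60.8, 133.6]
eef_rot: [-180.0, 0.0, 167.7]
ft_force: [1.0, 0.9, 2.4]
grip_width: 0.4
grip_force: 0.9
```

play_rows(commands=[0,0.3,0.4,0,0,0,0,0.3,0.4,0,0,0])

```text
t: 11.1
position: [536.4, -60.5, 133.3]
eef_rot: [-180.0, 0.0, 167.7]
ft_force: [1.6, 0.7, 1.0]
grip_width: 0.2
grip_force: 0.8
```

play_rows(commands=[0,0.3,0.5,0,0,0,0,0.3,0.5,0,0,0])

```text
t: 11.3
position: [536.4, -60.2, 132.7]
eef_rot: [-180.0, -0.0, 167.7]
ft_force: [1.1, -0.3, 1.1]
grip_width: 0.2
grip_force: 0.7
```

play_rows(commands=[0,0.2,0.4,0,0,0,0,0.2,0.4,0,0,0])

```text
t: 11.5
position: [536.5, -60.0, 132.5]
eef_rot: [-180.0, -0.0, 167.7]
ft_force: [-0.4, -0.5, 2.1]
grip_width: 0.6
grip_force: 0.9
```

Near the stop, pressed about 10.4 mm. Pull gently in small steps: first take up the slack to the lip.

play_rows(commands=[1,0,0,0,0,0,2,0,0,0,0,0,3,0,0,0,0,0,3,0,0,0,0,0])

```text
t: 11.9
position: [533.5, -59.2, 132.4]
eef_rot: [-180.0, -0.0, 167.7]
ft_force: [1.5, -0.7, 1.4]
grip_width: 0.3
grip_force: 0.9
```

play_rows(commands=[1,0.1,0,0,0,0,2,0.2,0,0,0,0,2,0.2,0,0,0,0])

```text
t: 12.2
position: [531.7, -58.4, 132.6]
eef_rot: [180.0, -0.0, 167.7]
ft_force: [2.2, 0.5, 1.9]
grip_width: 0.3
grip_force: 1.6
```

play_rows(commands=[1,0.2,0,0,0,0,2,0.4,0,0,0,0,2,0.4,0,0,0,0])

```text
t: 12.5
position: [529.9, -57.5, 132.6]
eef_rot: [180.0, 0.0, 167.7]
ft_force: [1.9, 1.2, 2.4]
grip_width: 0.2
grip_force: 2.1
```

play_rows(commands=[1,0.3,0,0,0,0.5,2,0.6,0,0,0,1,3,0.9,0,0,0,1.5,3,0.9,0,0,0,1.5])

```text
t: 12.9
position: [527.0, -56.0, 132.6]
eef_rot: [180.0, -0.0, 166.1]
ft_force: [1.6, 2.6, 3.0]
grip_width: 0.7
grip_force: 2.4
```

play_rows(commands=[1,0.3,0,0,0,0.5,2,0.6,0,0,0,1,3,0.9,0,0,0,1.5,3,0.9,0,0,0,1.5])

```text
t: 13.3
position: [524.3, -54.4, 132.6]
eef_rot: [180.0, -0.0, 164.6]
ft_force: [2.7, 4.4, 4.1]
grip_width: 0.2
grip_force: 2.6
```

```bash
cat > g.py <<'E'
from h import *
a=np.radians(-12.4);ex=np.array([np.cos(a),np.sin(a)]);ey=np.array([-np.sin(a),np.cos(a)])
def gate():
    s=get_state();T=(s["position"][:2]-[627,-94.5]);tl=np.array([T@ex,T@ey])-[-70,135]
    ang=np.degrees(np.arctan2(-tl[0],-tl[1]))
    for n in("scene","side"):
        p,d=imaging.capture(n);X=cloud(n,d)
        L=np.dstack([(X[...,:2]-[627,-94.5])@ex+70,(X[...,:2]-[627,-94.5])@ey-135,X[...,2]])
        r=np.hypot(L[...,0],L[...,1]);th=np.degrees(np.arctan2(-L[...,0],-L[...,1]))
        m=(d>0)&(r>30)&(r<240)&(abs(L[...,2]-113)<5)&(th>-3)&(th<115)
        h=np.histogram(th[m],bins=np.arange(-4,118,4));print(n,[(int(b),int(c)) for c,b in zip(h[0],h[1]) if c>4])
    print("tool at",tl.round(1),"angle-11.9ish",ang.round(1),s["position"].round(1),s["ft_force"].round(1),s["q"].round())
if __name__=="__main__":gate()
E
python3 g.py
```

```text
scene [(-4, 12), (0, 27), (4, 139), (8, 17), (12, 33), (16, 17)]
side [(0, 14), (4, 20), (8, 16), (12, 16), (16, 14)]
tool at [ -38.9 -117.9] angle-11.9ish 18.2 [524.3 -54.4 132.6] [2.7 4.4 4.1] [-12.  -5. 115.   0.  70. -86.]
```

The gate is moving (about 5°) at low forces. Carry it along the arc.

play_rows(commands=[1,1,0,0,0,0.5,3.1,1.9,0,0,0,1.5,8.3,3.6,0,0,0,4,11.3,4.7,0,0,0,5.5,14.4,5.9,0,0,0,7,14.4,5.9,0,0,0,7])

```text
t: 14.0
position: [511.2, -44.8, 132.1]
eef_rot: [-180.0, -0.1, 157.6]
ft_force: [0.6, 2.1, 2.5]
grip_width: 0.7
grip_force: 2.0
```

```bash
python3 g.py
```

```text
scene [(-4, 5), (4, 5), (8, 37), (12, 130), (16, 25), (20, 22), (24, 16)]
side [(8, 13), (12, 22), (16, 18), (20, 16)]
tool at [ -53.7 -111.4] angle-11.9ish 25.8 [511.2 -44.8 132.1] [0.6 2.1 2.5] [-11.  -7. 116.   0.  70. -79.]
```

play_rows(commands=[4.1,1.3,0,0,0,2,10.3,3.4,0,0,0,5,16.3,5.9,0,0,0,8,22.1,8.6,0,0,0,11,27.9,11.7,0,0,0,14,33.4,15.1,0,0,0,17,38.8,18.7,0,0,0,20,41.5,20.7,0,0,0,21.5,41.5,20.7,0,0,0,21.5])

```text
t: 15.0
position: [481.4, -10.1, 132.4]
eef_rot: [-180.0, -0.0, 136.2]
ft_force: [1.9, 1.6, 2.8]
grip_width: 0.4
grip_force: 1.9
```

```bash
python3 g.py
```

```text
scene [(28, 17), (32, 134), (36, 59), (40, 12), (44, 32)]
side [(28, 8), (32, 72), (36, 57), (40, 10), (44, 20)]
tool at [-90.3 -83.9] angle-11.9ish 47.1 [481.4 -10.1 132.4] [1.9 1.6 2.8] [ -8. -11. 120.  -0.  71. -54.]
```

play_rows(commands=[4.1,1.3,0,0,0,2,10.3,3.4,0,0,0,5,16.3,5.9,0,0,0,8,22.1,8.6,0,0,0,11,27.9,11.7,0,0,0,14,33.4,15.1,0,0,0,17,38.8,18.7,0,0,0,20,43.9,22.7,0,0,0,23,48.9,26.9,0,0,0,26,48.9,26.9,0,0,0,26])

```text
t: 16.1
position: [465.1, 43.1, 132.5]
eef_rot: [180.0, 0.0, 110.2]
ft_force: [0.6, 1.6, 2.6]
grip_width: 0.2
grip_force: 1.3
```

```bash
python3 g.py
```

```text
scene [(52, 5), (56, 53), (60, 155), (64, 17), (68, 31)]
side [(56, 42), (60, 99), (64, 21), (68, 21), (72, 7)]
tool at [-117.7  -35.3] angle-11.9ish 73.3 [465.1  43.1 132.5] [0.6 1.6 2.6] [ -1. -13. 122.  -0.  71. -22.]
```

play_rows(commands=[4.1,1.3,0,0,0,2,10.3,3.4,0,0,0,5,16.3,5.9,0,0,0,8,22.1,8.6,0,0,0,11,27.9,11.7,0,0,0,14,33.4,15.1,0,0,0,17,38.8,18.7,0,0,0,20,43.9,22.7,0,0,0,23,48.9,26.9,0,0,0,26,48.9,26.9,0,0,0,26])

```text
t: 17.2
position: [473.7, 98.0, 132.4]
eef_rot: [180.0, 0.0, 84.2]
ft_force: [2.3, 0.3, 1.8]
grip_width: 0.4
grip_force: 1.2
```

```bash
python3 g.py
```

```text
scene [(84, 116), (88, 34), (96, 19)]
side [(80, 6), (84, 94), (88, 64), (92, 14), (96, 20)]
tool at [-121.1   20.1] angle-11.9ish 99.4 [473.7  98.  132.4] [2.3 0.3 1.8] [  5. -11. 120.  -0.  71.  11.]
```

The gate is at about 86°. Ease the fingers off the lip, let the plate rise slowly, then lift clear.

play_rows(commands=[-1,-0.5,-1,0,0,0,-2,-1,-2,0,0,0,-3,-2,-3,0,0,0,-3,-3,-4.5,0,0,0,-3,-4,-6,0,0,0,-3,-5,-7.5,0,0,0,-3,-6,-9,0,0,0,-3,-7,-10.5,0,0,0,-3,-7,-12,0,0,0,-3,-7,-14,0,0,0,-3,-7,-18,0,0,0,-3,-7,-24,0,0,0,-3,-7,-34,0,0,0,-3,-7,-48,0,0,0,-3,-7,-65,0,0,0,-3,-7,-82,0,0,0,-3,-7,-96,0,0,0,-3,-7,-100,0,0,0,-3,-7,-100,0,0,0])

```text
t: 19.2
position: [466.5, 95.9, 233.6]
eef_rot: [179.9, -0.0, 84.2]
ft_force: [0.4, 0.0, -1.0]
grip_width: 0.9
grip_force: 0.0
```

```bash
python3 g.py; python3 -c "
from h import *
p,d=imaging.capture('scene');cv2.imwrite('pics/end.png',p[:,:,::-1])"
```

```text
scene [(80, 45), (84, 147), (88, 13), (92, 42), (96, 15)]
side [(80, 26), (84, 137), (88, 32), (92, 47), (96, 23)]
tool at [-127.6   16.5] angle-11.9ish 97.4 [466.5  95.9 233.6] [ 0.4  0.  -1. ] [  5. -16. 115.   0.  82.  11.]
```

View pics/end.png

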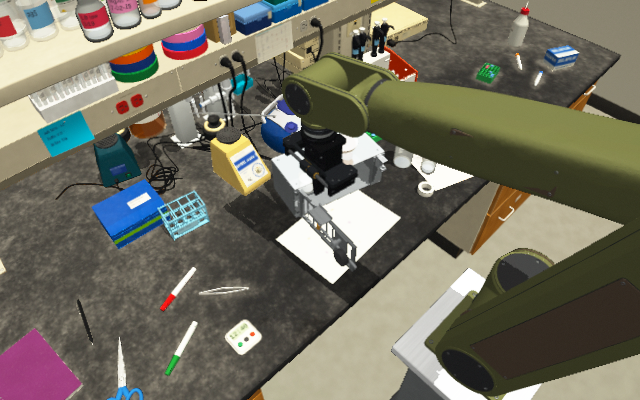

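The gate stands wide open, from (305,210) to (345,262), with the gripper well above it and the bystanders untouched. Handing in.

```bash
python3 -c "
from rig import robot
print(robot.job_done())"
```

```text
the job is handed in; nothing more can be done
None
```

The lock-up's gate stands open at about 85° (about 1.5 rad, measured from the depth images), the robot is clear of everything, and the job is handed in; no verdict came back.

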